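Load the third slotted weight on the panel press

ROBOT

A 6-joint arm with a two-finger parallel gripper is mounted at the origin on the work surface. World frame = base frame: x ahead of the robot, y to its left, z up, the work surface at z = 0. Lengths are in m, angles in rad, forces in N, time in s.
With the tool pointing down it reaches from about 0.35 to 1 m from the base axis. Payload 7.1 kg.
Tool frame: the origin (TCP) lies between the finger pads; the fingertips stand 22 mm ahead of it and the grasp point (between the pads) lies 3 mm ahead of it; x points along the fingers, y is the direction in which the jaws open and shut, and the axes are right-handed (so a half turn about x gives the same grasp; the last joint's range is limited). The gripper opens to 85 mm and grips with 20 to 120 N. Pads are 22 mm wide; open, the fingers measure 114 mm over their backs; the gripper's body (76 mm by 85 mm) begins 54 mm behind the grasp point. The pads swing forward as they close: fully open they stand 13 mm farther back than shut.
Start: joints at [1.314, 0.423, 1.63, -0, 1.089, -0.019], TCP at [0.147, 0.607, 0.222] pointing down, gripper open.
Joint ranges: [-3, 3], [-0.9, 2.11], [0.09, 2.58], [-1.31, 4.45], [0.11, 2.69], [-2.54, 2.54]. Speed limits (rad/s): [2.39, 2.39, 3.01, 3.14, 3.14, 3.14].

INTERFACE

Orientations are given as a rotation vector (axis times angle).
In Python, from rig import manip gives the robot as it stands. The module is installed in compiled form; this text tells all that it offers. Calls block until the motion is done:
- manip.move_to(position, orientation): joint-space move of the TCP to a pose.
- manip.servo_line(position, orientation=None, rate=0.15): straight line of the TCP; orientation=None keeps the orientation; rate is the mean speed in m/s.
- manip.set_joints(angles): joint-space move.
- manip.command_gripper(opening, f_grip=None): finger opening in m; f_grip is the grip in N (None keeps the last); returns when the fingers have stopped.
- manip.hold(seconds).
- manip.solve_ik(position, orientation): joint angles nearest the present ones, or None.
- manip.camera(name): name is "scene" or "side" or "wrist"; returns a dict with "image" (420x560x3 uint8, red, green, blue), "fx", "fy", "cx", "cy" (pixels), "k1" (the pictures are not rectified: a ray, as slopes to the right and down, at radius r is drawn at 1 + k1 r^2 times it, then the intrinsics apply), "cam_to_world" (4x4, takes a point from camera to world coordinates); the wrist camera has in their place "mount" (4x4, takes a point from camera to tool coordinates, whose origin is the TCP and whose axes are the tool frame's). Camera axes: x right, y down, z forward; pixel columns grow to the right and rows downward; lengths in m; the calibration is good to about 2 mm. A picture is of the moment at which its call begins: read the wrist's pose just before it. There is no depth.
A pose or a line that the arm cannot do raises manip.IKError and nothing moves.
- manip.sign_off(): hands the job in, once; it reports no verdict.
Readings, each from a call of its own:
- manip.get_time(): time.
- manip.get_joint_positions(): joint angles.
- manip.get_joint_vel(): joint speeds.
- manip.get_tau(): joint torques, N m.
- manip.get_position(): TCP position.
- manip.get_ee_rot(): TCP orientation.
- manip.get_contact_force(): force on the tool from outside, world axes, zero at the start.
- manip.get_torque(): the same for the moment, N m.
- manip.get_width(): finger opening in m.
Only numpy, scipy, OpenCV 4.12 (cv2) and the standard library are available. Lean on these libraries where they do the work, as an engineer would, in place of code of your own. Each camera call takes 0.05 s, during which the arm holds its last target.

TASK

Slide the large slotted steel weight sideways onto the stem of the weight stand, above the two weights already there, then turn it until its slot faces away from theirs and its hole drops over the locating pin, so that it lies flat and fully home on the stack; let go of it. Feel for the pin gently: never push on the stand with more than about 20 N, and leave everything else where it is.

Things in the scene. Friction and masses are not known exactly. Their poses are not given: they have to be found in the camera images.
- weight: The weight to load: dark steel disc, 76 mm across, 12 mm thick, 0.29 to 0.45 kg, starting flat on the table among two other weights. Origin: centre of its underside; z up; x points along its slot to the open mouth. Its rim has two flats at y = +-30 mm (60 mm apart, 46 mm long): grasped there from above, the stem can pass between the fingers.
- slot_mouth (a point): Middle of the open mouth of the weight's slot, 37 mm along x from the weight's centre, half way up its thickness. The slot is 11 mm wide (flared to 15 mm over the last 7 mm at the rim) and ends 5.5 mm past the weight's centre; when the stem touches the slot's end the weight sits 1.5 mm past centre.
- weight_hole (a point): Middle of the square through-hole (15 mm sides) opposite the slot, 26 mm from the weight's centre along -x, half way up its thickness. It has to drop over the locating pin on the stack.
- stand: Fixed weight stand. Origin: on the stem's axis at table level; z up; +x points to its back plate. Foot 12 mm thick, x -56 to +84 mm, y +-50 mm. Two earlier weights of the same shape are fixed on the stem from z = 12 to 36 mm, their slots opening at +90 and -90 degrees from +x. The new weight must end with its slot towards -x, within about 32 degrees, as the pin dictates.
- stem_cap (a point): Centre of the top of the stem's cap, 76 mm above the table, on the stem's axis. The stem is 8 mm in diameter; the cap is 18 mm in diameter, from z = 70 to 76 mm, so a weight can come on only sideways, in the 29 mm between pin top (z = 41 mm) and cap.
- stack_top (a point): Stem axis at the top of the earlier weights, z = 36 mm. Locating pin on it: 12 mm diameter, 5 mm high, 26 mm from the axis, stiffly held. It lies between the two slots, at +x of the stand or up to 29 degrees to either side, differently each time; its direction is not measured. With the hole over it the weight lies flat here (underside at z = 36 mm), else it rests on the pin.
- back_plate (a point): Middle of the upper edge of the inner face of the stand's upright back plate: 64 mm from the stem's axis along the stand's +x, 64 mm above the table. The plate is 50 mm wide and 6 mm thick and keeps a weight from being slid on from that side.
- plain_weight: Bystander: plain dark steel disc without slot, 76 mm diameter, 12 mm thick. Origin: centre of underside. Starts flat on the table.
- small_weight: Bystander: smaller slotted dark steel disc, 48 mm diameter, 12 mm thick, without hole. Origin: centre of underside. Starts flat on the table.
- tin_a: Bystander: sealed steel tin, 84 mm diameter, 100 mm tall. Origin: centre of underside.
- tin_b: Bystander: sealed steel tin, 72 mm diameter, 80 mm tall. Origin: centre of underside.
- scraper: Bystander: orange hard silicone scraper lying flat, 143 mm long, 70 mm wide blade, 14 mm high. Origin: at table level near the handle's end at the blade.
- tray: Bystander: green polypropylene paint tray, 250 x 200 mm, 50 mm high. Origin: centre of underside.
Not all that is in view belongs to the job. Leave any brown or pink look-alike of the stand alone.

How it is judged:
On the way:
1. the weight is slid onto the stem, between the pin and the cap (horizontal distance between weight and stand below 0.006 m and z of weight in the frame of stand between 0.0385 and 0.062 m), for 0.1 s.
At the end, for the whole second after the job is handed in: The weight is on the stem (within 5 mm of its axis), flat (tilt under 0.06 rad) and fully down on the stack (underside within 2 mm of the stack top), its hole over the pin and its slot facing away from the earlier ones (mouth at least 22 mm to the stand's -x side), released and at rest (horizontal distance between weight and stand below 0.005 m and z of weight in the frame of stand between 0.034 and 0.038 m and angle between weight's own z axis and vertical below 0.06 rad and x of slot_mouth in the frame of stand below -0.022 m and linear speed of weight below 0.01 m/s and contact force between the fingers and weight below 0.1 N); the robot touches nothing.
It fails at once if the stand is pushed with more than 20 N (contact force between stand and anything else above 20 N).
It fails at once if another weight is moved by more than 20 mm (distance of any of plain_weight, small_weight from where it was at the start of the episode above 0.02 m).
It fails at once if a tin, the scraper or the tray is moved by more than 20 mm (distance of any of tin_a, tin_b, scraper, tray from where it was at the start of the episode above 0.02 m).
It also fails if it takes over 72 s, if anything falls off the work surface, if the arm or the gripper's body presses on something with over 40 N, if the wrist force passes 120 N, or if a joint passes its speed limit or range.

## Working session

There is one attempt and no reset: what is moved stays moved. The work goes in short steps, each a Python script; the robot and the scene stay as the last script left them, time stands still between calls to the robot, and variables do not carry over. Pictures are saved under pics/ and viewed, and the job is handed in when it is done.

```bash
mkdir -p pics; ls
python3 - <<'E'
from rig import manip
import cv2,numpy as np
for n in("scene","side","wrist"):
    c=manip.camera(n); cv2.imwrite(f"pics/{n}0.png",c["image"][:,:,::-1])
    print(n,{k:(np.round(v,4).tolist() if k!="image" else 0) for k,v in c.items()})
print(manip.get_time(),manip.get_position(),manip.get_ee_rot(),manip.get_contact_force(),manip.get_width())
E
```

```text
pics
scene {'image': 0, 'fx': 379.9898, 'fy': 379.9898, 'cx': 280.6381, 'cy': 209.8966, 'k1': -0.0762, 'cam_to_world': [[-0.8655, 0.4346, -0.2492, 0.7465], [0.501, 0.7561, -0.4212, 0.3627], [0.0054, -0.4894, -0.872, 0.8665], [0.0, 0.0, 0.0, 1.0]]}
side {'image': 0, 'fx': 404.8835, 'fy': 404.8835, 'cx': 287.0209, 'cy': 210.7615, 'k1': -0.1021, 'cam_to_world': [[0.8717, -0.265, 0.4122, 0.0538], [-0.49, -0.4628, 0.7387, -0.8588], [-0.0049, -0.8459, -0.5333, 0.6626], [0.0, 0.0, 0.0, 1.0]]}
wrist {'image': 0, 'fx': 305.2804, 'fy': 305.2804, 'cx': 279.31, 'cy': 209.0623, 'k1': -0.0417, 'mount': [[-0.0006, -0.269, 0.9631, -0.1513], [1.0, 0.0005, 0.0007, -0.0005], [-0.0007, 0.9631, 0.269, -0.0693], [0.0, 0.0, 0.0, 1.0]]}
0.15 [0.14711615 0.60697151 0.22129477] [ 0.18572929  1.56286106 -0.18767429] [0.76240445 0.80518753 0.0902122 ] 0.08561923201845915
```

View pics/scene0.png

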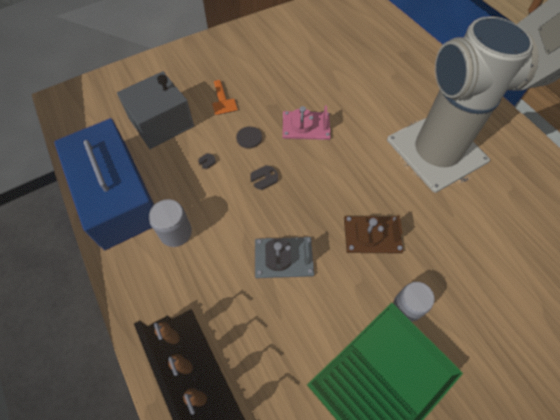

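View pics/side0.png

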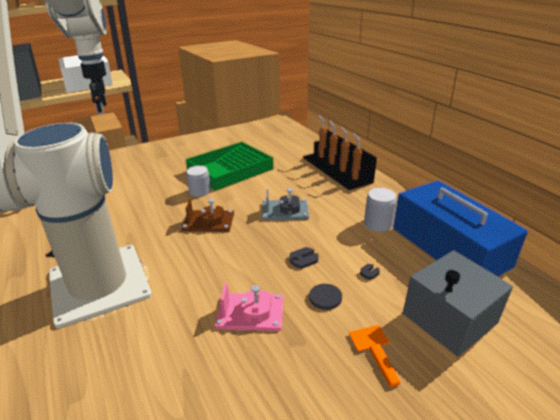

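View pics/wrist0.png

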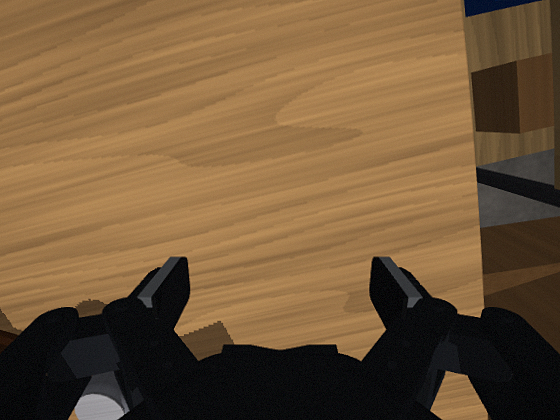

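Candidates in the scene image: the slotted large weight (264,177); small slotted (207,160); plain disc (249,137). Stands: grey one (285,257) is the target; brown (374,233) and pink (307,124) are look-alikes.

```bash
cat > h.py <<'E'
from rig import manip
import cv2,numpy as np
from scipy.spatial.transform import Rotation as R
def intr(c):
    K=np.array([[c["fx"],0,c["cx"]],[0,c["fy"],c["cy"]],[0,0,1]]);return K,np.array([c["k1"],0,0,0,0.])
def toolT():
    T=np.eye(4);T[:3,:3]=R.from_rotvec(manip.get_ee_rot()).as_matrix();T[:3,3]=manip.get_position();return T
def shot(n,name=None):
    T=toolT();c=manip.camera(n)
    if n=="wrist": c["cam_to_world"]=T@c["mount"]
    np.savez(f"pics/{name or n}.npz",**{k:v for k,v in c.items()})
    cv2.imwrite(f"pics/{name or n}.png",c["image"][:,:,::-1]);return c
def load(name):
    d=np.load(f"pics/{name}.npz");return {k:(d[k] if d[k].ndim else float(d[k])) for k in d}
def ray(c,uv,z):
    K,D=intr(c);p=cv2.undistortPoints(np.array([[uv]],float),K,D)[0,0]
    M=np.array(c["cam_to_world"]);d=M[:3,:3]@[p[0],p[1],1];o=M[:3,3];return o+d*(z-o[2])/d[2]
def proj(c,P):
    K,D=intr(c);M=np.linalg.inv(c["cam_to_world"]);
    return cv2.projectPoints(np.atleast_2d(P).astype(float),cv2.Rodrigues(M[:3,:3])[0],M[:3,3],K,D)[0][:,0]
def crop(c,x,y,w,h,s,out):
    cv2.imwrite(f"pics/{out}.png",cv2.resize(np.ascontiguousarray(c["image"][y:y+h,x:x+w,::-1]),None,fx=s,fy=s,interpolation=cv2.INTER_CUBIC))
E
python3 - <<'E'
from h import *
c=shot("scene","scene1");crop(c,180,100,160,200,4,"c_big"); 
im=c["image"]
crop(c,235,150,60,60,10,"c_w");crop(c,245,225,80,60,10,"c_s")
for n,uv,z in [("w",(264,177),.012),("plain",(249,137),.012),("small",(207,160),.012),("cap",(277,245),.076),("stand",(285,257),.012),("brown",(374,233),.0),("pink",(307,124),0),("tinA",(168,212),.1),("tinB",(416,298),.08)]: print(n,ray(c,uv,z).round(3))
E
```

```text
w [ 0.49  -0.161  0.012]
plain [ 0.46  -0.306  0.012]
small [ 0.6   -0.291  0.012]
cap [0.573 0.056 0.076]
stand [0.558 0.068 0.012]
brown [0.327 0.121 0.   ]
pink [ 0.281 -0.273  0.   ]
tinA [ 0.757 -0.133  0.1  ]
tinB [0.379 0.313 0.08 ]
```

View pics/c_w.png

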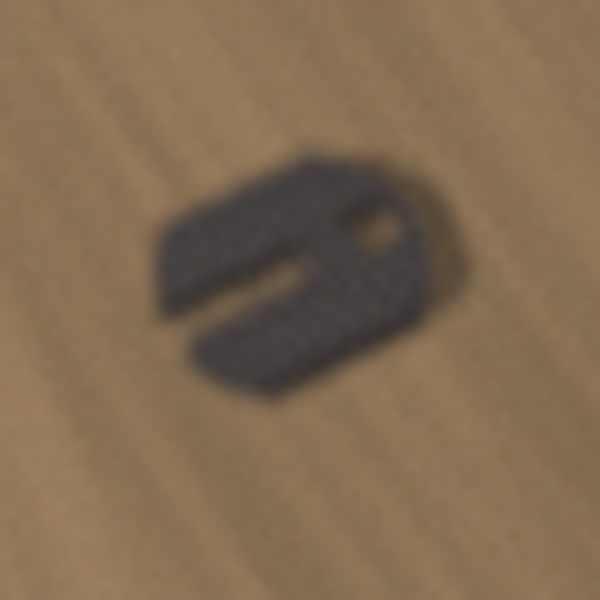

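View pics/c_s.png

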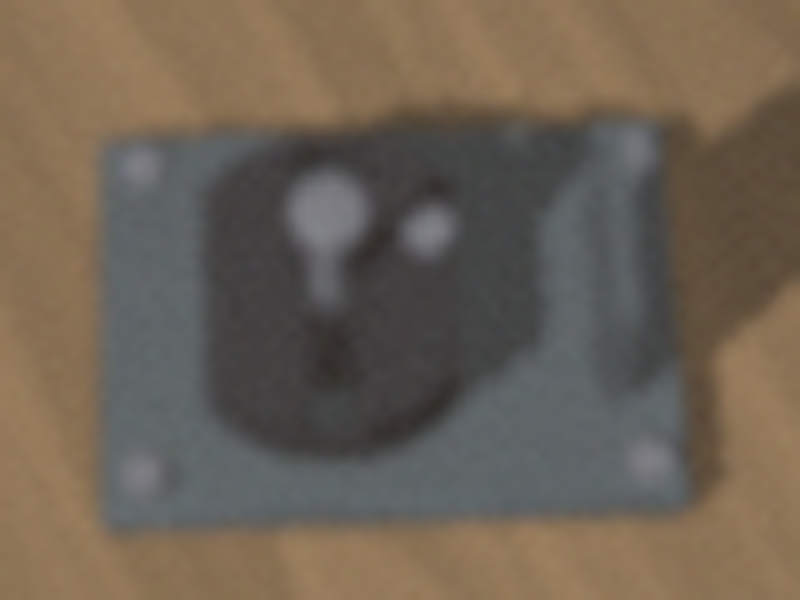

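The choice holds: the crop shows a large disc with a slot, flats and a square hole. The grey stand's pin lies at the image right of the cap. Next, wrist close-ups.

```bash
cat >> h.py <<'E'
def down(phi):
    y=np.array([np.cos(phi),np.sin(phi),0]);x=np.array([0,0,-1.]);return R.from_matrix(np.c_[x,y,np.cross(x,y)]).as_rotvec()
def phi_now():
    m=R.from_rotvec(manip.get_ee_rot()).as_matrix();return np.arctan2(m[1,1],m[0,1])
def ik(p,phi): return manip.solve_ik(list(p),list(down(phi)))
E
python3 - <<'E'
from h import *
c=load("scene1")
f={}
for i,uv in enumerate([(245+14.0,225+16.5),(245+63.8,225+15),(245+14,225+47.3),(245+65,225+46)]): print("screw",ray(c,uv,.013).round(4))
print("cap",ray(c,(245+32.8,225+21.2),.076).round(4),"pin",ray(c,(245+43,225+22.8),.041).round(4))
print("w mouth",ray(c,(235+17.5,150+33),.012),"hole",ray(c,(235+37.5,150+22.5),.012))
print(np.degrees(phi_now()))
for p in((.55,.06,.22),(.49,-.16,.18)):
  for d in range(-180,180,30):
    j=ik(p,np.radians(d)); print(d,None if j is None else np.round(j,2))
E
```

```text
screw [0.5934 0.0011 0.013 ]
screw [0.4849 0.0588 0.013 ]
screw [0.6315 0.0712 0.013 ]
screw [0.5254 0.1287 0.013 ]
cap [0.5734 0.0593 0.076 ] pin [0.5469 0.0614 0.041 ]
w mouth [ 0.52626906 -0.15946381  0.012     ] hole [ 0.46283386 -0.16253393  0.012     ]
76.37723409393992
-180 None
-150 None
-120 [0.09 0.32 1.79 0.   1.03 2.18]
-90 [ 0.09  0.32  1.79 -0.    1.03  1.66]
-60 [ 0.09  0.32  1.79 -0.    1.03  1.13]
-30 [0.09 0.32 1.79 0.   1.03 0.61]
0 [ 0.09  0.32  1.79 -0.    1.03  0.09]
30 [ 0.09  0.32  1.79  0.    1.03 -0.44]
60 [ 0.09  0.32  1.79 -0.    1.03 -0.96]
90 [ 0.09  0.32  1.79 -0.    1.03 -1.48]
120 [ 0.09  0.32  1.79 -0.    1.03 -2.01]
150 [ 0.09  0.32  1.79 -0.    1.03 -2.53]
-180 None
-150 [-0.34  0.32  1.9  -0.    0.92  2.28]
-120 [-0.34  0.32  1.9   0.    0.92  1.76]
-90 [-0.34  0.32  1.9  -0.    0.92  1.23]
-60 [-0.34  0.32  1.9  -0.    0.92  0.71]
-30 [-0.34  0.32  1.9  -0.    0.92  0.18]
0 [-0.34  0.32  1.9  -0.    0.92 -0.34]
30 [-0.34  0.32  1.9   0.    0.92 -0.86]
60 [-0.34  0.32  1.9  -0.    0.92 -1.39]
90 [-0.34  0.32  1.9   0.    0.92 -1.91]
120 [-0.34  0.32  1.9  -0.    0.92 -2.43]
150 None
```

Run:
```python
from h import *
manip.move_to([.565,.06,.2],list(down(np.radians(-60))))
c=shot("wrist","ws")
manip.move_to([.5,-.16,.17],list(down(np.radians(-87))))
c=shot("wrist","ww")
print(manip.get_time(),manip.get_position(),manip.get_contact_force())
```

```text
3.675 [ 0.50082005 -0.15905254  0.17030611] [0.53204431 0.42825828 0.30327381]
```

View pics/ws.png

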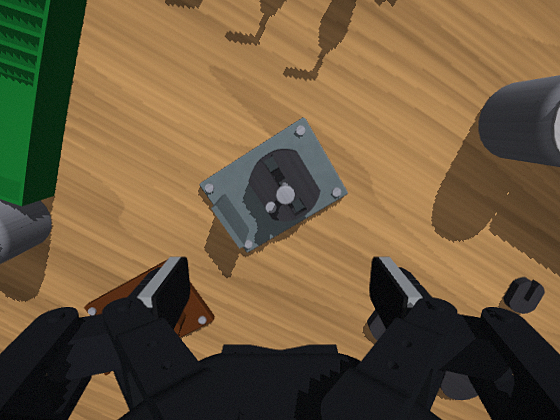

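View pics/ww.png

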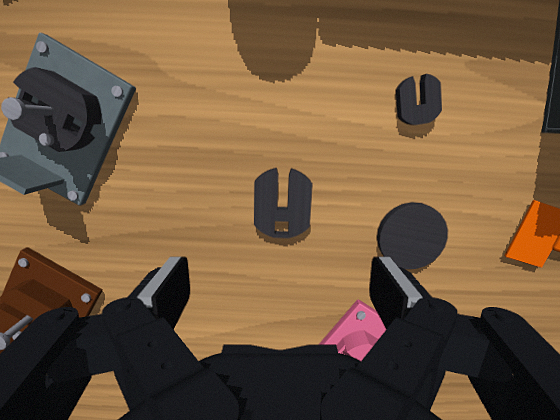

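Run:
```python
from h import *
c=load("ws");crop(c,190,110,170,150,4.7,"ws_c")
c=load("ww");crop(c,243,155,80,90,6.6,"ww_c")
```

```text
(no output)
```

View pics/ws_c.png

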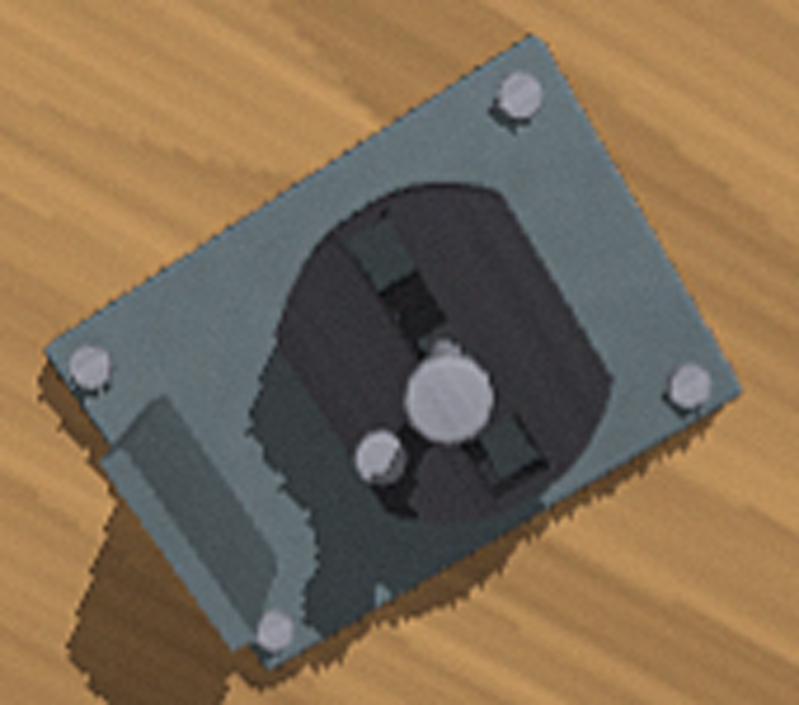

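View pics/ww_c.png

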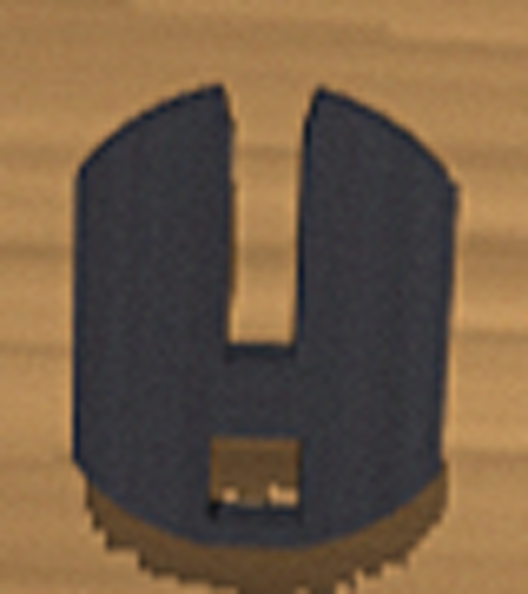

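```bash
cat > fit.py <<'E'
from h import *
from scipy.optimize import least_squares
def fit(c,pts,uv,p0):
    pts=np.array(pts,float)
    def f(p):
        cs,sn=np.cos(p[2]),np.sin(p[2]);P=pts.copy();P[:,0]=p[0]+cs*pts[:,0]-sn*pts[:,1];P[:,1]=p[1]+sn*pts[:,0]+cs*pts[:,1]
        return (proj(c,P)-uv).ravel()
    r=least_squares(f,p0);return r.x,r.fun.reshape(-1,2)
E
python3 - <<'E'
from fit import *
def un(a,s,o): return (np.array(a)+.5)/s-.5+np.array(o)
# stand
c=load("ws")
uv=un([(45,350),(533,35),(740,390),(270,665),(450,399)],4.7,(190,110))
for n in(0,1):
  pts=[(.084,.05,.012),(-.056,.05,.012),(-.056,-.05,.012),(.084,-.05,.012),(0,0,.076)]
  if n: pts=[(x,-y,z) for x,y,z in pts]
  p,r=fit(c,pts,uv,(.57,.06,2.65));print(p.round(4),np.degrees(p[2]),r.round(1).tolist())
pin=ray(c,un((379,455),4.7,(190,110)),.041);cap=ray(c,uv[4],.076);print("pin",pin,"cap",cap,np.linalg.norm((pin-cap)[:2]),np.degrees(np.arctan2(*(pin-cap)[1::-1])))
c=load("ww")
uv=un([(78,175),(455,185),(442,462),(73,460),(229,358),(297,358),(210,437),(300,437),(220,85),(320,88)],6.6,(243,155))
ya=.03;xa=.023
L=[(xa,ya),(xa,-ya),(-xa,-ya),(-xa,ya),(-.0055,.0055),(-.0055,-.0055),(-.0185,.0075),(-.0185,-.0075),(.0373,.0075),(.0373,-.0075)]
p,r=fit(c,[(x,y,.012) for x,y in L],uv,(.494,-.161,.03));print(p.round(4),np.degrees(p[2]),r.round(1).tolist())
E
```

```text
[0.5674 0.0552 2.6189] 150.04971072316238 [[45.9, 71.6], [46.1, 82.4], [-39.6, -71.7], [-48.3, -66.1], [1.0, 5.2]]
[0.5709 0.0588 2.656 ] 152.17931590650483 [[-1.6, -0.1], [0.8, -1.7], [1.8, 0.4], [-0.5, 2.2], [-0.4, 0.0]]
pin [0.54554155 0.06117611 0.041     ] cap [0.57112549 0.058528   0.076     ] 0.02572062521413261 174.0905314576821
[ 0.4874 -0.1632  0.0279] 1.5969975433943662 [[-0.7, 0.1], [0.5, 0.1], [0.2, 0.6], [-0.1, -0.5], [-0.4, -0.3], [-0.2, -0.0], [0.3, -0.5], [0.8, -0.2], [0.0, 0.4], [-0.4, 0.3]]
```

```bash
cat >> h.py <<'E'
def F(): return np.array(manip.get_contact_force())
E
python3 - <<'E'
from h import *
ph=np.radians(1.6-90);o=list(down(ph))
manip.command_gripper(.070,40)
manip.move_to([.4874,-.1632,.07],o)
manip.servo_line([.4874,-.1632,.034],o,rate=.1)
manip.hold(.15);f0=F();print(f0,manip.get_position(),manip.get_width())
z=.034
while z>.004:
    z-=.001; manip.servo_line([.4874,-.1632,z],o,rate=.03)
    f=F()-f0
    if f[2]>3 or np.linalg.norm(f)>6: break
print(z,f,manip.get_position(),manip.get_time())
E
```

```text
[ 0.2813634  -0.33667126  0.8703554 ] [ 0.48811833 -0.16344159  0.03486557] 0.06994615548576165
0.003999999999999979 [-1.03146058  0.26218902  0.13037426] [ 0.48733475 -0.16319398  0.00393069] 12.625
```

Run:
```python
from h import *
print(F(),manip.get_width(),manip.get_position(),manip.get_tau())
c=shot("wrist","w2");c=shot("side","s2");crop(c,220,180,160,120,5,"s2_c")
```

```text
[-0.75009717 -0.07448224  1.00072966] 0.07044188277591731 [ 0.48733475 -0.16319398  0.00393069] [-9.74052127e-04 -5.23700416e+01 -1.32336161e+01  7.75678018e-05
 -6.47202585e-03 -1.59163613e-05]
```

View pics/w2.png

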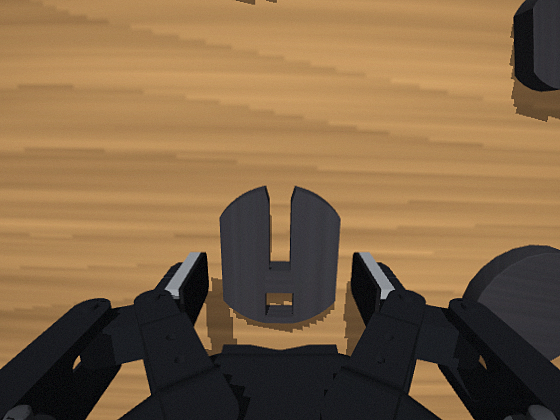

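View pics/s2_c.png

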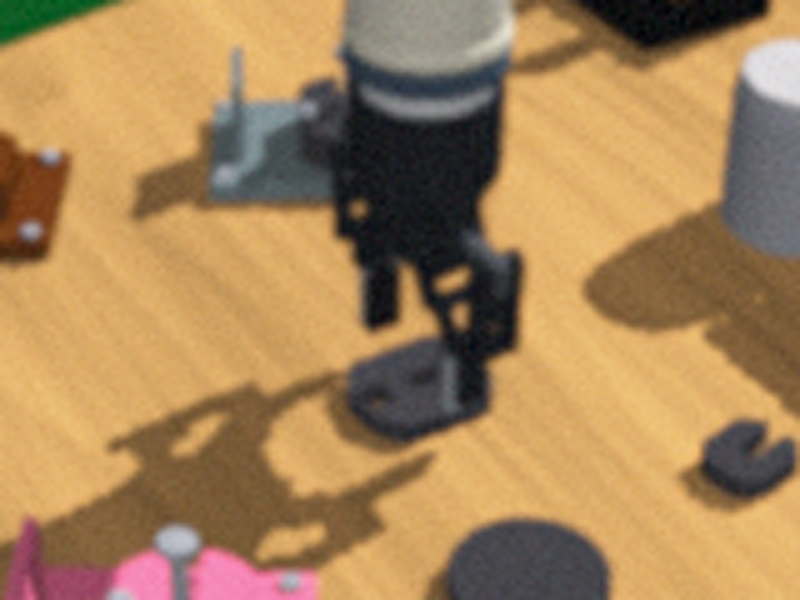

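Run:
```python
from h import *
o=list(down(np.radians(1.6-90)))
f0=F();z=.0039
manip.servo_line([.4874,-.1632,0],o,rate=.05);z=0
log=[]
while z>-.02:
    f=F()-f0;log.append((round(z,4),round(f[2],2)))
    if f[2]>2.5 or np.linalg.norm(f)>6: break
    z-=.001; manip.servo_line([.4874,-.1632,z],o,rate=.05)
print(log,f,manip.get_position(),manip.get_time())
c=shot("side","s3");crop(c,260,200,100,75,8,"s3_c")
c=shot("wrist","w3")
```

```text
[(0, np.float64(-0.13)), (-0.001, np.float64(-0.58)), (-0.002, np.float64(0.07)), (-0.003, np.float64(-0.02)), (-0.004, np.float64(-0.55)), (-0.005, np.float64(0.0)), (-0.006, np.float64(-0.39)), (-0.007, np.float64(-0.27)), (-0.008, np.float64(-0.03)), (-0.009, np.float64(-0.17)), (-0.01, np.float64(0.93)), (-0.011, np.float64(-0.34)), (-0.012, np.float64(-0.28)), (-0.013, np.float64(0.48)), (-0.014, np.float64(-0.33)), (-0.015, np.float64(0.08)), (-0.016, np.float64(0.4)), (-0.017, np.float64(-0.23)), (-0.018, np.float64(12.17))] [-2.9779064   0.15581041 12.16802134] [ 0.4873939  -0.16321275 -0.01712471] 17.475
```

View pics/s3_c.png

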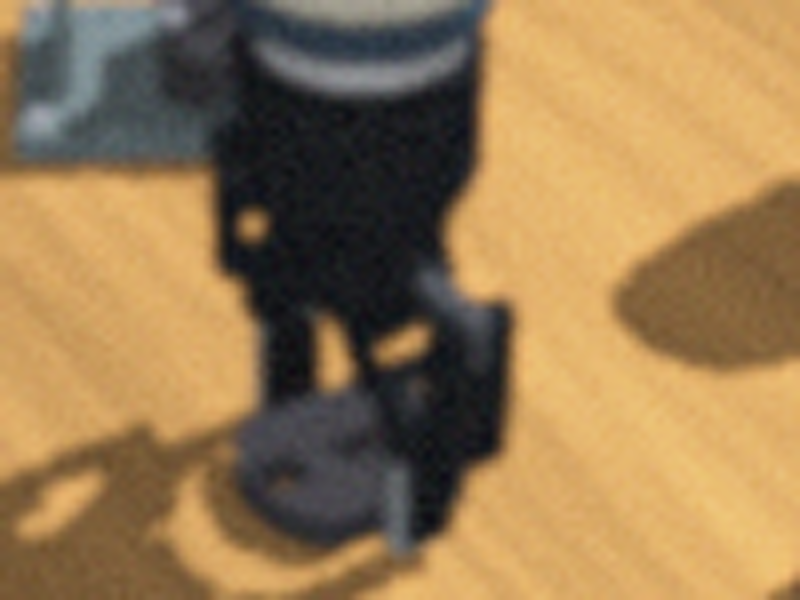

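View pics/w3.png

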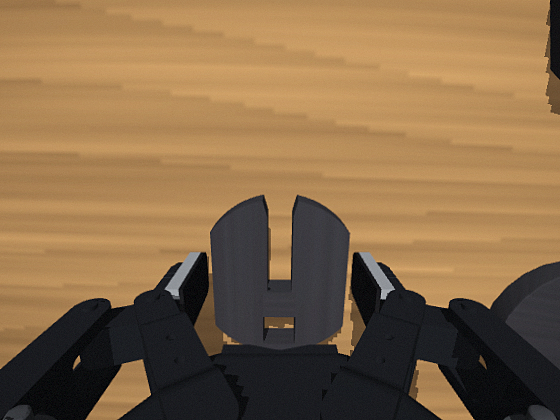

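Run:
```python
from h import *
o=list(down(np.radians(1.6-90)))
manip.servo_line([.4874,-.1632,-.0133],o,rate=.05)
manip.command_gripper(.055,60)
manip.hold(.1)
print(F(),manip.get_width(),manip.get_position(),manip.get_time())
manip.servo_line([.4874,-.1632,.06],o,rate=.12)
manip.hold(.2)
print(F(),manip.get_width(),manip.get_position(),np.degrees(phi_now()),manip.get_time())
c=shot("wrist","w4");c=shot("side","s4");crop(c,260,180,100,75,8,"s4_c")
```

```text
[-1.35280372  2.1909261   8.48063019] 0.058749165000310404 [ 0.48742788 -0.16313305 -0.01295447] 18.2
[ 0.63164488 -0.14492422 -3.91207866] 0.05829792573056597 [ 0.48677289 -0.16297072  0.05912053] -88.39881242347585 19.1583
```

View pics/w4.png

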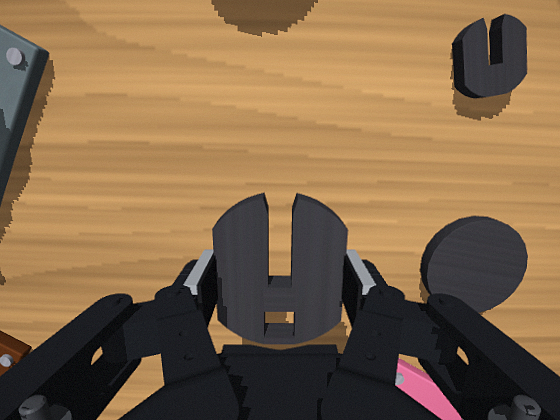

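View pics/s4_c.png

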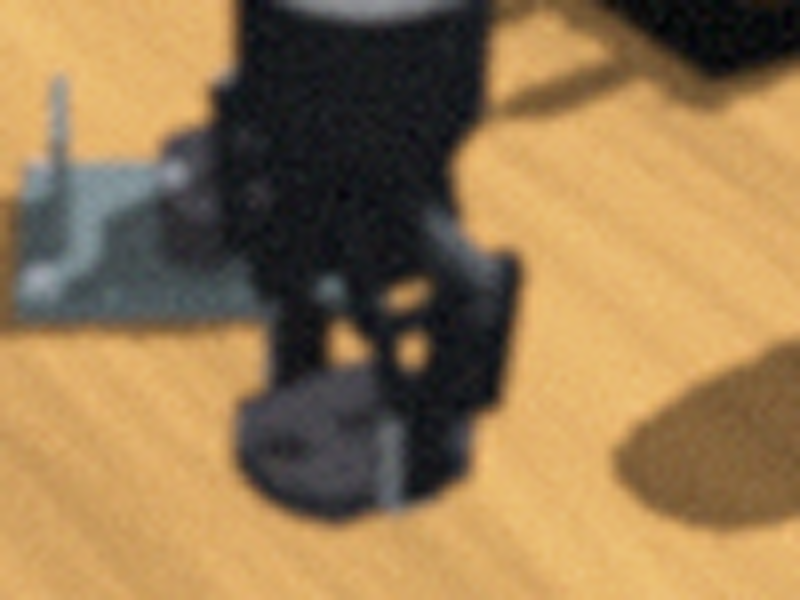

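Run:
```python
from h import *
c=load("w4");crop(c,205,185,150,170,4.5,"w4_c")
```

```text
(no output)
```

View pics/w4_c.png

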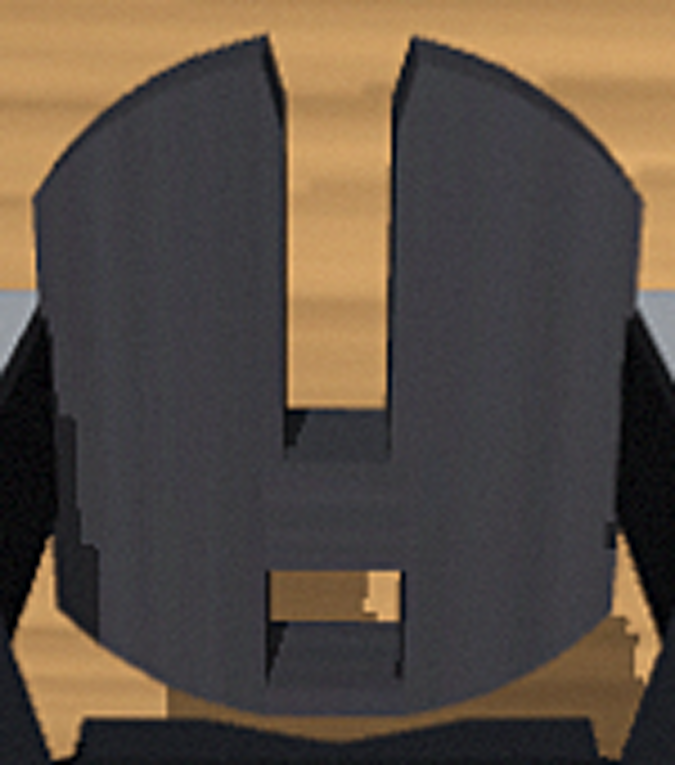

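Run:
```python
from fit import *
c=load("w4")
uv=(np.array([(283,460),(391,460),(266,570),(404,570),(266,683),(404,683),(57,605),(612,610)])+.5)/4.5-.5+np.array([205,185])
L=[(-.0055,.0055),(-.0055,-.0055),(-.0185,.0075),(-.0185,-.0075),(-.0335,.0075),(-.0335,-.0075),(-.023,.03),(-.023,-.03)]
for z in(.082,.084,.086):
    p,r=fit(c,[(x,y,z) for x,y in L],uv,(.487,-.163,.03));print(z,p.round(4),np.degrees(p[2]),np.sqrt((r**2).mean()).round(2),r.round(1).tolist())
T=c["cam_to_world"];print(T)
```

```text
0.082 [ 0.485  -0.1632  0.0202] 1.15815597972625 0.45 [[0.2, 0.3], [-0.4, 0.5], [-0.1, -0.4], [0.3, -0.1], [0.2, 0.5], [-0.4, 0.7], [0.5, -0.7], [-0.2, -0.9]]
0.084 [ 0.4864 -0.1632  0.0202] 1.1574645168873288 0.53 [[0.0, -0.1], [-0.2, 0.1], [-0.3, -0.4], [0.5, -0.1], [-0.1, 0.9], [-0.2, 1.1], [-0.5, -0.6], [0.8, -0.7]]
0.086 [ 0.4877 -0.1632  0.0202] 1.156750112290319 0.85 [[-0.1, -0.5], [-0.0, -0.3], [-0.5, -0.4], [0.8, -0.1], [-0.3, 1.3], [0.0, 1.6], [-1.5, -0.5], [1.7, -0.6]]
[[ 0.02859653 -0.96255638 -0.26956902  0.55367143]
 [-0.99959046 -0.0278267  -0.00667752 -0.16131128]
 [-0.00107372  0.26964958 -0.96295792  0.21027632]
 [ 0.          0.          0.          1.        ]]
```

Run:
```python
from h import *
c=load("s4");im=c["image"].copy()
for dz,col in((.014,(255,0,0)),(.05,(255,255,0)),(.081,(0,255,0)),(.11,(0,255,255))):
    for sy in(-1,1):
        p=proj(c,(.4868,-.163+sy*.03,.0591+dz))[0];print(dz,sy,p.round(1));cv2.circle(im,tuple(int(round(v)) for v in p),1,col,-1)
c["image"]=im;crop(c,250,130,110,125,5,"s4_d")
```

```text
0.014 -1 [309.2 241.9]
0.014 1 [296.7 229.6]
0.05 -1 [309.6 229.8]
0.05 1 [296.8 217.8]
0.081 -1 [309.9 218.9]
0.081 1 [296.9 207.2]
0.11 -1 [310.3 208.4]
0.11 1 [297. 197.]
```

View pics/s4_d.png

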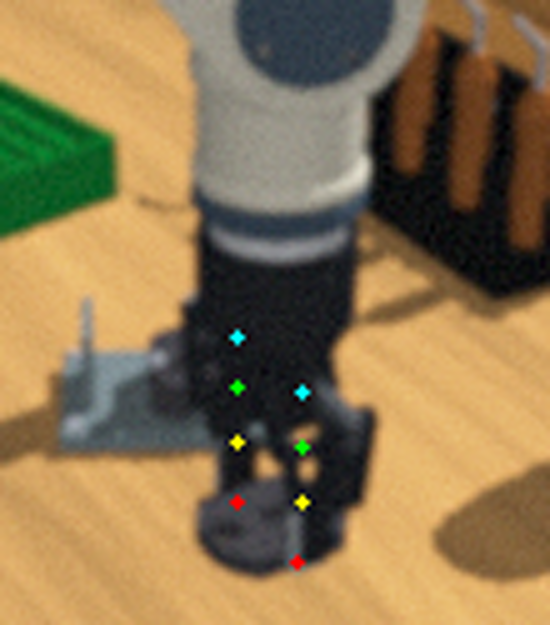

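Run:
```python
from h import *
S=np.array([.571,.0586]);psi=np.radians(62);o=list(down(psi-np.pi/2));u=np.array([np.cos(psi),np.sin(psi)])
P=S-.085*u
manip.move_to([*P,.06],o)
manip.servo_line([*P,.035],o,rate=.08)
manip.hold(.1)
print(F(),manip.get_position(),np.degrees(phi_now()),manip.get_width(),manip.get_time())
c=shot("wrist","w5");crop(c,180,60,200,280,2.1,"w5_c");c=shot("side","s5")
```

```text
[ 0.43610985 -0.15366021 -4.15773501] [ 0.53113941 -0.01665991  0.03491625] -28.028373819931087 0.05821654831471549 20.5833
```

View pics/w5.png

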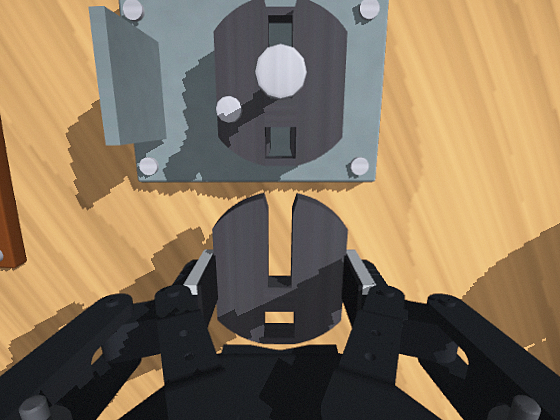

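View pics/s5.png

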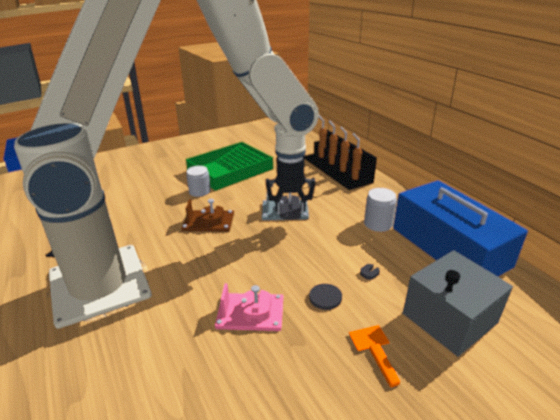

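Run:
```python
from h import *
c=load("w5");crop(c,190,30,130,140,5,"w5_d")
a=ray(c,(281,71),.076);b=ray(c,(228,106),.041);d=(b-a)[:2];print(a,b,np.linalg.norm(d),np.degrees(np.arctan2(d[1],d[0])))
```

```text
[0.57046212 0.05831842 0.076     ] [0.54506581 0.06133505 0.041     ] 0.025574845595059147 173.2260275832852
```

View pics/w5_d.png

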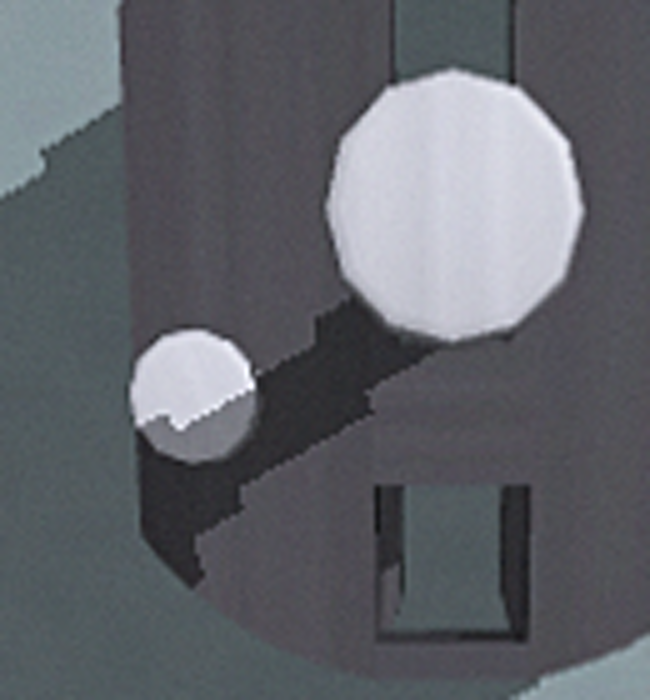

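Run:
```python
from h import *
c=load("w5")
a=ray(c,(281,71),.076)
for uv in((228.4,108.4),(228.2,107.6)):
  b=ray(c,uv,.041);d=(b-a)[:2];print(a,b,np.linalg.norm(d),np.degrees(np.arctan2(d[1],d[0])))
S=np.array([.5707,.0585]);psi=np.radians(62);o=list(down(psi-np.pi/2));u=np.array([np.cos(psi),np.sin(psi)])
manip.servo_line([*(S-.044*u),.035],o,rate=.1)
f0=F();log=[]
for s in(.038,.032,.026,.020,.014,.008,.004,.001):
    manip.servo_line([*(S-s*u),.035],o,rate=.05)
    f=F()-f0;log.append((s,*f.round(1)))
    if np.linalg.norm(f)>5: break
print(log,manip.get_position(),manip.get_time())
c=shot("wrist","w6");crop(c,180,160,200,200,3,"w6_c")
```

```text
[0.57046212 0.05831842 0.076     ] [0.5446989  0.06034617 0.041     ] 0.025842894285237734 175.4996873412427
[0.57046212 0.05831842 0.076     ] [0.54479461 0.06069053 0.041     ] 0.025776884566007078 174.71991665904415
[(0.038, np.float64(0.7), np.float64(-0.2), np.float64(0.0)), (0.032, np.float64(-0.4), np.float64(-1.1), np.float64(-0.7)), (0.026, np.float64(-0.6), np.float64(-0.9), np.float64(-0.5)), (0.02, np.float64(-0.4), np.float64(-1.4), np.float64(-0.5)), (0.014, np.float64(-0.6), np.float64(-0.2), np.float64(1.0)), (0.008, np.float64(-0.2), np.float64(-0.9), np.float64(-0.8)), (0.004, np.float64(0.6), np.float64(0.0), np.float64(-0.9)), (0.001, np.float64(-0.2), np.float64(-0.7), np.float64(-0.7))] [0.57035156 0.057729   0.03501732] 23.3417
```

View pics/w6_c.png

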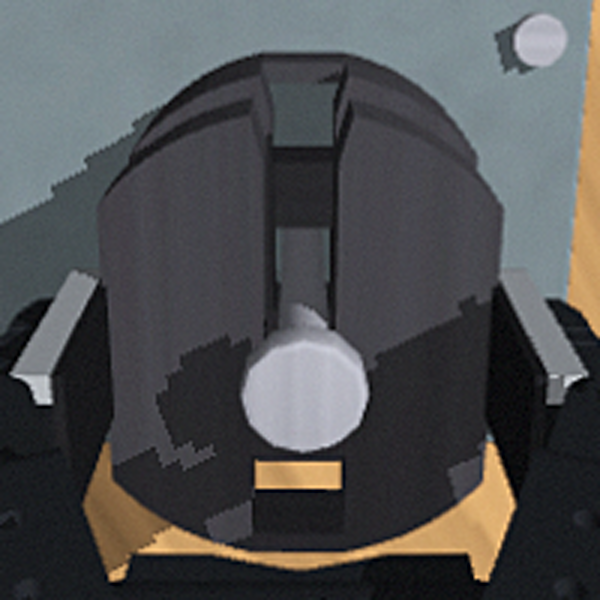

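Run:
```python
from h import *
c=load("w6");print("cap",ray(c,(305.5/3-.33+180,395/3-.33+160),.076))
S=np.array([.5707,.0585])
f0=F();log=[]
for d in(45,28,11,-5):
    manip.servo_line([*S,.035],list(down(np.radians(d-90))),rate=.15)
    f=F()-f0;log.append((d,*f.round(1)))
    if np.linalg.norm(f)>6: break
manip.hold(.1)
print(log,manip.get_position(),np.degrees(phi_now())+90,manip.get_time())
c=shot("wrist","w7");crop(c,180,160,200,200,3,"w7_c")
```

```text
cap [0.57108119 0.05942611 0.076     ]
[(45, np.float64(1.5), np.float64(0.0), np.float64(-0.4)), (28, np.float64(1.5), np.float64(0.4), np.float64(-0.8)), (11, np.float64(1.1), np.float64(-1.3), np.float64(-0.0)), (-5, np.float64(1.0), np.float64(-0.4), np.float64(-0.5))] [0.57066672 0.05849702 0.03499076] -4.8023379800368815 25.275
```

View pics/w7_c.png

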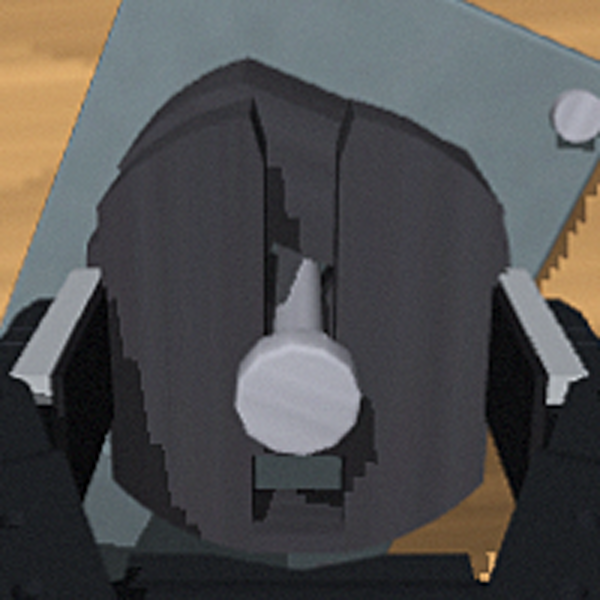

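Run:
```python
from fit import *
for n,uv in(("w6",(305.5,395)),("w7",(297.5,391))):
    c=load(n);T=c["cam_to_world"];u=np.array(uv)/3-.33+[180,160]
    # weight fit using lower flat corners+hole corners in the picture (top z .060)
    print(n,ray(c,u,.076))
c=load("w7")
uv=(np.array([(112,480),(484,482),(254,457),(343,457),(252,524),(345,524)])+.5)/3-.5+np.array([180,160])
L=[(-.023,.03),(-.023,-.03),(-.0185,.0075),(-.0185,-.0075),(-.0335,.0075),(-.0335,-.0075)]
for z in (.058,.06):
  p,r=fit(c,[(x,y,z) for x,y in L],uv,(.57,.058,-.09));print(p,np.degrees(p[2]),r.round(1).tolist())
```

```text
w6 [0.57108119 0.05942611 0.076     ]
w7 [0.57254657 0.05828196 0.076     ]
[ 0.56907967  0.05836828 -0.08773336] -5.026751476060273 [[0.7, -1.3], [-0.5, -1.4], [-0.7, -1.2], [0.7, -1.1], [0.3, 2.5], [-0.6, 2.6]]
[ 0.5705077   0.05824637 -0.08774867] -5.02762843204689 [[-0.3, -1.3], [0.5, -1.4], [-0.9, -1.4], [0.9, -1.2], [0.1, 2.8], [-0.3, 2.9]]
```

```bash
cat >> h.py <<'E'
def lower(xy,psi_deg,z0,z1,step=.0005,thr=3.,f0=None):
    o=list(down(np.radians(psi_deg-90)));z=z0;log=[]
    manip.servo_line([*xy,z0],o,rate=.05);manip.hold(.1)
    if f0 is None: f0=np.mean([F() for _ in range(3)],axis=0)
    while z>z1+1e-6:
        z-=step;manip.servo_line([*xy,z],o,rate=.02);f=F()-f0;log.append((round(z,4),*f.round(1).tolist()))
        if f[2]>thr or np.linalg.norm(f[:2])>5: return False,z,log,f0
    return True,z,log,f0
E
python3 - <<'E'
from h import *
ok,z,log,f0=lower((.5709,.0585),-5,.0295,.0245)
print(ok,z,log,f0.tolist(),manip.get_position(),manip.get_torque(),manip.get_time())
E
```

```text
True 0.024499999999999994 [(0.029, -0.4, -1.7, -0.0), (0.0285, -1.1, -0.5, 0.5), (0.028, 0.2, -0.8, -0.1), (0.0275, 0.0, -0.4, -0.2), (0.027, 0.4, -1.3, 0.0), (0.0265, 0.0, -1.2, 0.1), (0.026, 0.2, -0.6, -0.2), (0.0255, -0.9, -0.3, -0.2), (0.025, 0.7, -0.2, 0.5), (0.0245, -0.2, -0.2, -0.3)] [-0.011276850380310767, 0.5347361097933556, -4.001516394779112] [0.57085315 0.05848492 0.02444315] [0.00558958 0.03471624 0.01094195] 28.1833
```

Run:
```python
from h import *
ok,z,log,f0=lower((.5709,.0585),-5,.0245,.0205,thr=2.5)
print(ok,z,log,manip.get_position(),manip.get_time())
c=shot("side","s8");crop(c,240,170,110,75,7,"s8_c")
```

```text
False 0.0225 [(0.024, -1.9, -1.4, -1.1), (0.0235, -2.7, -1.2, -0.6), (0.023, -1.7, -1.1, 1.8), (0.0225, -5.3, -0.9, 9.8)] [0.57100885 0.05850544 0.02309621] 29.5333
```

View pics/s8_c.png

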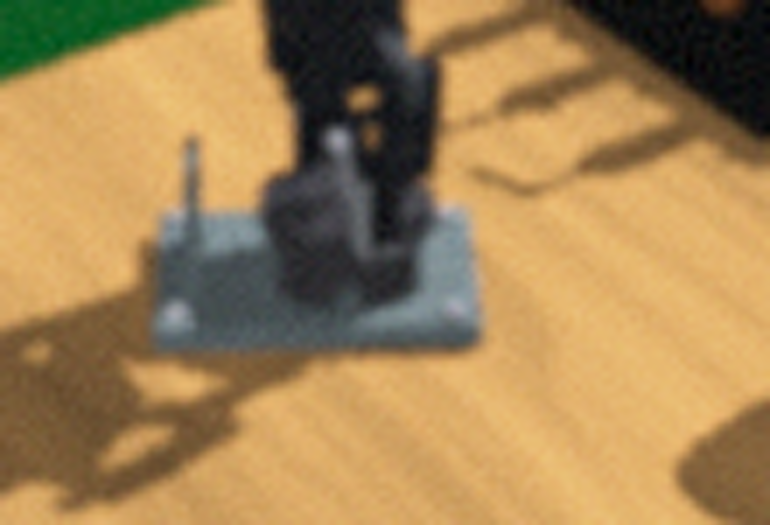

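Run:
```python
from h import *
o=list(down(np.radians(-95)))
manip.servo_line([.571,.0585,.0236],o,rate=.02);manip.hold(.1);print(F())
manip.command_gripper(.064,20);print(F())
manip.command_gripper(.074);print(F(),manip.get_width())
manip.servo_line([.571,.0585,.12],o,rate=.12)
p=manip.get_position();manip.servo_line([.571,.0585,.16],o,rate=.15)
manip.hold(.1);print(F(),manip.get_position(),manip.get_time())
c=shot("wrist","w9");c=shot("side","s9");crop(c,240,170,110,75,7,"s9_c")
c=load("w9");crop(c,190,120,180,160,4.4,"w9_c")
```

```text
[ 0.54580629 -0.07431065 -3.65030209]
[-0.53127732  0.37814222  1.23461664]
[ 0.429195   -0.01275708  0.79173085] 0.07398429800709613
[ 0.14082274  0.46363009 -0.72426994] [0.57013258 0.05839781 0.15874128] 31.9
```

View pics/w9_c.png

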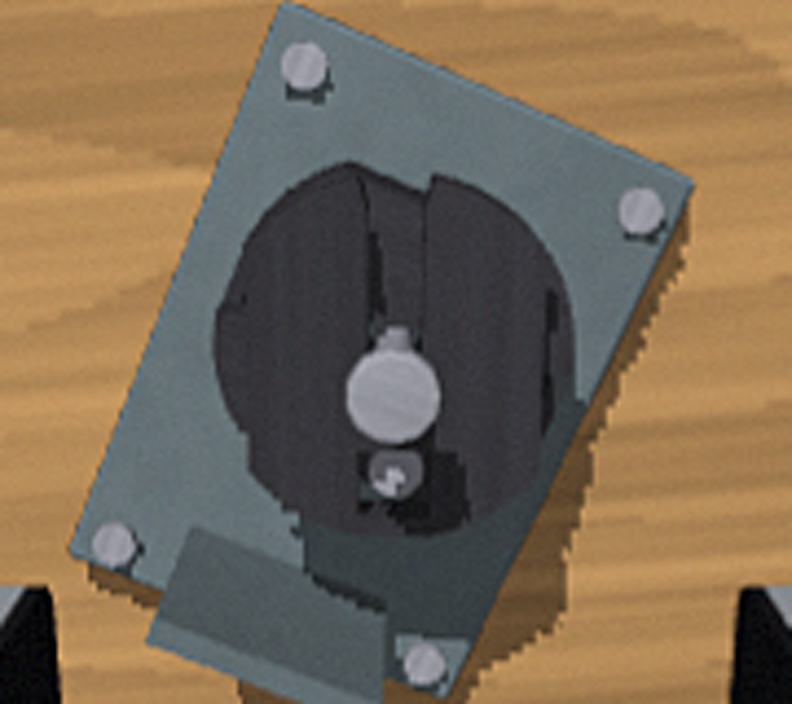

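View pics/s9_c.png

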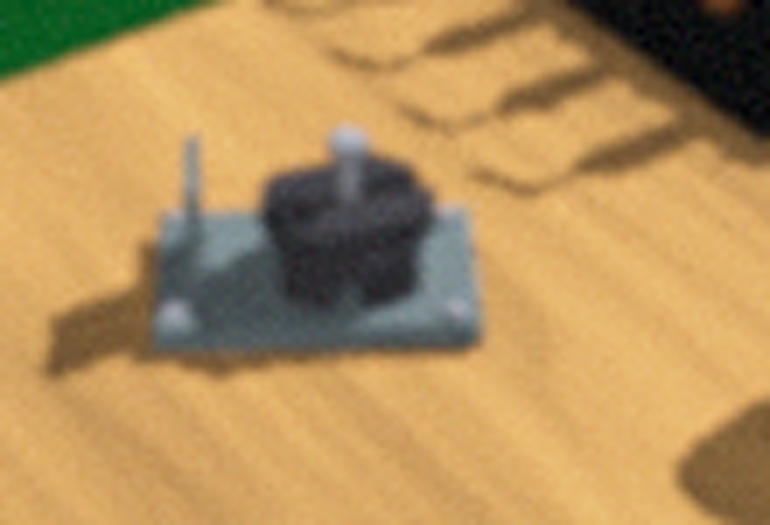

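Run:
```python
from h import *
c=shot("scene","sc9");a=load("scene1")["image"].astype(int);d=np.abs(a-c["image"]).max(2)>60
for n,(u,v) in dict(plain=(249,137),small=(207,160),scr=(225,98),tinA=(168,222),tinB=(416,298),tray=(385,370)).items(): print(n,d[v-18:v+18,u-18:u+18].sum())
manip.sign_off();print(manip.get_time())
```

```text
plain 742
small 0
scr 262
tinA 0
tinB 0
tray 0
the job is handed in; nothing more can be done
the job is handed in; nothing more can be done
```

View pics/sc9.png

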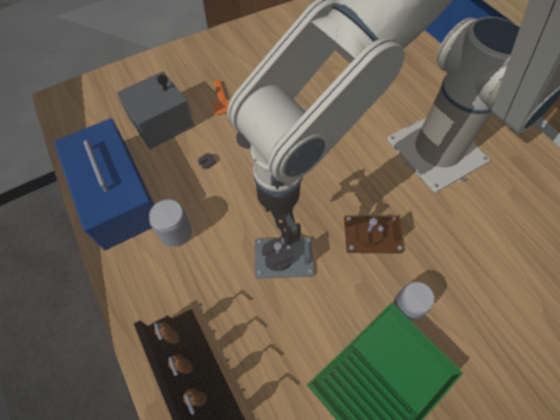

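View pics/s9.png

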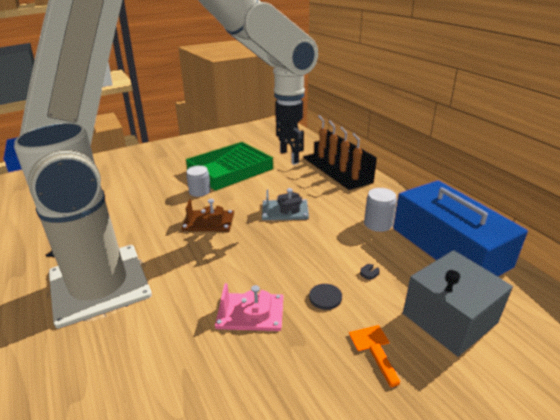

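I loaded the large slotted weight onto the grey stand, fully seated over the pin, and handed the job in at about 32 s. No verdict is reported.

**What I did:** I gripped the weight by its flats and slid it onto the stem from the stand's +y side, with its underside at about 48 mm. I then turned it about 67° so the hole lined up with the pin (measured at about 175° in world axes), lowered it in 0.5 mm steps and let go.

**Checks that agreed:**
- **Sliding on and turning:** no contact showed in the force readings.
- **Lowering:** the hole passed the pin on the first try, and contact came only at an underside height of about 36 mm. The highest force while lowering was about 11 N (9.8 N of it vertical), under the 20 N limit.
- **After letting go:** the wrist and side pictures show the weight flat, the pin well inside the hole and the slot facing the stand's -x side. The gripper is clear above.
- **Other objects:** in the last side picture they stand where they were at the start.

**Checks that disagreed:**
- **Fingertips:** they lay about 17 mm behind the stated tool point at 70 mm opening, not 22 mm ahead of it. I found the true height by touching the table at about 12 N and worked from that.
- **Image comparison:** the last scene-camera difference check flagged the plain weight and the scraper. In that picture the arm covers them, and the side view shows both unmoved.
- **Stem position:** the pictures put the stem's axis anywhere within about 2 mm, but it fitted without force.

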